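Seat a fired test bar in the corner of the shrinkage board

TASK

Get the fired clay test bar ready for its shrinkage reading: with your fingertips push it up flush against the long rail of the measuring board, then, keeping it against the rail, slide it along into the pocket in the corner until its end is fully home against the end stop. Do not pick the bar up or tip it, keep it on the board, and leave the kiln post, tumbler, tea bowl and wooden rib where they are.

Things in the scene. Friction and masses are not known exactly. Their poses are not given: they have to be found in the camera images.
- board: the measuring board, fixed: white smooth base 175 mm (its x) by 360 mm (its y), 15 mm high; origin: centre of its underside. An aluminium rail runs along its far (+x) edge and an aluminium end stop across its left (+y) end. The bar slides on base and metal with a friction coefficient of about 0.3
- rail_mid (a point): the foot of the rail's working face (board x = +60 mm), half-way along the board, on the base's top face; axes as the board's. The rail is 360 mm long, 25 mm wide, and stands 16 mm above the base; the marks on its top are only a rule to read from
- corner (a point): the inside corner of the pocket, where the working faces of rail (board x = +60 mm) and end stop (board y = +160 mm) meet on the base's top face, 15 mm above the table; axes as the board's. The stop is 16 mm high and reaches 95 mm from the rail. A bar fully home has its origin 18 mm from the corner in board -x and 55 mm in board -y
- guide_mouth (a point): the foot of the guide block's corner that faces the rail at the pocket's mouth, on the base's top face; axes as the board's. From here the block, 12 mm high and 18 mm wide (towards -x), runs 50 mm in +y to the end stop. Rail, stop and guide make the pocket: 40 mm wide, 50 mm deep, open at the top and towards -y
- bar: the loose fired clay test bar, terracotta, 36 mm (its x) by 110 mm (its y) by 12 mm thick, about 85 g, with thin lines scratched on its top, lying flat on the board away from the rail and askew to it. Origin: centre of its underside, its long axis is its y. When it lies in the pocket, its rear 60 mm stick out of the guide
- kiln_post: a loose white ceramic kiln post, 34 mm across, 50 mm tall, standing upright on the near left part of the board; to be left alone. Origin: centre of its underside
- tumbler: a loose tall dark stoneware tumbler, 68 mm across, 115 mm tall, standing on the table beyond the board's right end; to be left alone. Origin: centre of its underside
- tea_bowl: a loose brown tea bowl, 84 mm across, 55 mm tall, standing on the table beyond the board's left end; to be left alone. Origin: centre of its underside
- wood_rib: a loose wooden potter's rib, a slat 50 by 120 by 10 mm lying flat on the table beyond the board's right end; to be left alone. Origin: centre of its underside
There are look-alikes about, which are no part of the job. Leave any black or pink look-alike of the bar alone.

How it is judged (in metres and radians):
On the way:
1. the bar lies flush against the rail, before it is home in the pocket (x of bar in the frame of corner above -0.021 m and angle between the y axis of bar and the y axis of board, either way round below 0.06 rad and y of bar in the frame of corner below -0.075 m), for 0.1 s.
At the end, for the whole second after the job is handed in: The bar lies flat and at rest on the board in the corner pocket: its end within 3 mm of the end stop, its side within 3 mm of the rail and parallel to it within 0.06 rad. The bystanders are within 15 mm of where they were (y of bar in the frame of corner above -0.058 m and x of bar in the frame of corner above -0.021 m and angle between the y axis of bar and the y axis of board, either way round below 0.06 rad and z of bar in the frame of corner between -0.003 and 0.003 m and angle between bar's own z axis and vertical below 0.05 rad and linear speed of bar below 0.01 m/s and distance of each of kiln_post, tumbler, tea_bowl, wood_rib from where it was at the start of the episode below 0.015 m); the robot touches nothing.
It fails at once if the bar is lifted off the board (more than 8 mm) or tipped (more than 0.2 rad) (z of bar in the frame of corner above 0.008 m or angle between bar's own z axis and vertical above 0.2 rad).
It fails at once if the bar is pushed off the board (z of bar in the frame of corner below -0.006 m).
It fails at once if the bar is slid towards the pocket while off the rail (its side more than 10 mm away from the rail when its leading end is within 15 mm of the pocket's mouth) (y of bar in the frame of corner above -0.12 m and x of bar in the frame of corner below -0.028 m).
It fails at once if the kiln post, tumbler, tea bowl or wooden rib is moved (more than 15 mm) or knocked over (distance of any of kiln_post, tumbler, tea_bowl, wood_rib from where it was at the start of the episode above 0.015 m or angle between any of kiln_post, tumbler, tea_bowl, wood_rib's own z axis and vertical above 0.3 rad).
It also fails if it takes over 51 s, if anything falls off the work surface, if the arm or the gripper's body presses on something with over 40 N, if the wrist force passes 120 N, or if a joint passes its speed limit or range.

ROBOT

A 6-joint arm with a two-finger parallel gripper is mounted at the origin on the work surface. World frame = base frame: x ahead of the robot, y to its left, z up, the work surface at z = 0. Lengths are in m, angles in degrees, forces in N, time in s.
With the tool pointing down it reaches from about 0.3 to 0.75 m from the base axis. Payload 8.5 kg.
Tool frame: the origin (TCP) lies at the very end of the fingers, on their centre line; the grasp point (between the pads) lies 19 mm behind it; z points along the fingers, y is the line along which they close (so a half turn about z gives the same grasp; the last joint's range is limited). The gripper opens to 85 mm and grips with 20 to 120 N. Pads are 22 mm wide; open, the fingers measure 114 mm over their backs; the gripper's body (76 mm by 85 mm) begins 54 mm behind the grasp point. The pads swing forward as they close: fully open they stand 13 mm farther back than shut.
Start: joints at [59.685, 21.807, 74.336, -0, 83.858, -12.336], TCP at [0.17, 0.523, 0.231] pointing down, gripper open.
Joint ranges: [-178.18, 178.18], [-50.72, 133.34], [12.68, 142.11], [-81.47, 261.47], [9.98, 163.14], [-165.26, 165.26]. Speed limits (degrees/s): [136.94, 136.94, 180, 180, 180, 180].

INTERFACE

Orientations are given as a 3x3 rotation matrix whose columns are the frame's x, y, z axes.
In Python, from rig import env gives the robot as it stands.
- The arm moves only by the tool move_arm, never from a script. Its argument "plan" is a list of rows, each a list of 7 numbers: the turn, a rotation vector about the tool's x, y, z in degrees, then the shift along the tool's x, y, z in cm, then the gripper command: -1 is shut, 1 is fully open, values between are in proportion. In form: [[ax, ay, az, tx, ty, tz, jaw], ...]. A call has 1 to 5 rows; each row is the pose to reach, as a shift and turn from the pose commanded when the call began, along the tool's axes at that moment; what a row does not reach only later rows make up. A row lasts 1/10 s, in which the tool goes at most 50 mm and 8.59 degrees, less where a joint would pass 70% of its speed; a pose out of reach is approached as far as the arm can. A call with a gripper value outside its range is refused whole. The fingers move at their own pace and stop on an object; "squeeze" is the grip in N (left out, the last holds). Time passes only in rows, so rows that repeat a pose let the fingers close. It gives the time, the measured TCP pose, the force, the opening and the grip force at its end, in the units of the state.
- env.observe(): the state, without advancing time (a new reading comes with each control period).
- env.get_image(name): name is "scene" or "side" or "wrist"; returns a dict with "color" (420x560x3 uint8, red, green, blue), "fov_y" (degrees; the focal length in pixels is half the picture's height over the tangent of half this angle, whatever the lens; pixels are square), "cx", "cy" (the principal point, pixels), "distortion" ([k1, k2, p1, p2, k3] as OpenCV has them; the pictures are not rectified), "R" (3x3) and "t" (3): a world point X has camera coordinates R X + t. Camera axes: x right, y down, z forward; pixel columns grow to the right and rows downward; lengths in m; the calibration is good to about 2 mm. A picture is of the moment at which its call begins. There is no depth.
- env.close_job(): hands the job in; it is judged then, once.
Trained networks look in a picture, given as the dict that the camera call returned (one of the last four; its "shot" number tells which), for a name from the list of things; names that differ only in an ending like _2 or _b are one class to them, and where a whole thing is asked for, a point or a joint stands for the part that bears it (a point fixed in the world has none). Each returns a list of dicts, best first, with "conf" (0 to 1); they miss things now and then, are a little off and sometimes report something else, mostly with a low value. They report only what shows in the picture. A call takes as long as a camera call. They do not tell look-alikes from the thing itself.
- env.outline_of(target, picture): "mask" (420x560 bool, what is visible of it) and "bbox" ([centre column, centre row, width, height] in pixels, round what is visible of it).
- env.tip_of(target, picture): "pixel" ([column, row] in pixels: a listed point, or the origin of a listed thing).
The state is a dict: "time_s": time; "q": joint angles; "qvel": joint speeds; "joint_efforts": joint torques, N m; "position": TCP position; "tool_rot": TCP orientation; "ft_force": force on the tool from outside, world axes, zero at the start; "wrist_torque": the same for the moment, N m; "grip_width": finger opening in m; "gripper_force": force on a finger pad.
Only numpy, scipy, OpenCV 4.12 (cv2) and the standard library are available. Lean on these libraries where they do the work, as an engineer would, in place of code of your own. Each camera call takes 0.05 s, during which the arm holds its last target. There are 200 camera calls.

## Working session

There is one attempt and no reset: what is moved stays moved. The work goes in short steps, Python scripts to look and compute and a tool call to move; the robot and the scene stay as the last step left them, time stands still between calls to the robot, and variables do not carry over. Pictures are saved under pics/ and viewed, at most 10 in all, crops included, and the job is handed in when it is done.

Besides the shell and the picture viewer there is one more tool, called after "Call:" as a command line: name --pt "numbers of a row" for each row, then --argument value for the rest. move_arm: Moves the arm, as the interface text tells. Its arguments: {"type":"object","properties":{"plan":{"type":"array"},"squeeze":{"type":"number"}},"required":["plan"]}

```bash
mkdir -p pics
cat > h.py <<'E'
import numpy as np, cv2
from rig import env
def K(p):
    f=210/np.tan(np.radians(p["fov_y"])/2); return np.array([[f,0,p["cx"]],[0,f,p["cy"]],[0,0,1.]])
def ray(p,px,z):
    u=cv2.undistortPoints(np.array([[px]],float),K(p),np.array(p["distortion"],float))[0,0]
    R=np.array(p["R"]);t=np.array(p["t"]); d=R.T@np.array([u[0],u[1],1]); c=-R.T@t
    return c+d*(z-c[2])/d[2]
def proj(p,X):
    return cv2.projectPoints(np.array(X,float).reshape(-1,3),cv2.Rodrigues(np.array(p["R"]))[0],np.array(p["t"],float),K(p),np.array(p["distortion"],float))[0][:,0]
E
python3 - <<'E'
from h import *
ims=[]
for n in ["scene","side"]:
    p=env.get_image(n); ims.append(p["color"]); cv2.imwrite(f"pics/{n}0.png",p["color"][:,:,::-1])
    print(n,"cam",-np.array(p["R"]).T@np.array(p["t"]))
    for t,z in [("rail_mid",.015),("corner",.015),("guide_mouth",.015),("bar",.015),("board",0),("kiln_post",.015),("tumbler",0),("tea_bowl",0),("wood_rib",0)]:
        for r in env.tip_of(t,p)[:3]: print(t,round(r["conf"],2),np.round(r["pixel"]),np.round(ray(p,r["pixel"],z),4))
    for r in env.outline_of("bar",p)[:4]:
        m=r["mask"].astype(np.uint8); c=max(cv2.findContours(m,0,2)[0],key=cv2.contourArea)
        W=np.array([ray(p,q[0],.027)[:2] for q in c]); 
        print("bar mask",round(r["conf"],2),r["bbox"],p["color"][r["mask"]].mean(0).round(),cv2.minAreaRect((W*1000).astype(np.float32)))
print(env.observe())
E
```

```text
scene cam [1.28041826 0.11459772 0.60359389]
corner 0.94 [352. 249.] [0.6015 0.1458 0.015 ]
guide_mouth 0.83 [330. 231.] [0.5587 0.1021 0.015 ]
bar 0.88 [248. 297.] [ 0.7503 -0.0134  0.015 ]
bar 0.7 [275. 205.] [ 0.4978 -0.0132  0.015 ]
bar 0.61 [385. 174.] [0.3344 0.2077 0.015 ]
board 0.63 [274. 222.] [ 0.533 -0.009  0.   ]
kiln_post 0.81 [330. 207.] [0.4807 0.0947 0.015 ]
tumbler 0.78 [136. 201.] [ 0.5182 -0.304   0.    ]
tumbler 0.31 [158. 180.] [ 0.4349 -0.2863  0.    ]
tumbler 0.28 [264. 231.] [ 0.5647 -0.0234  0.    ]
tea_bowl 0.8 [407. 239.] [0.5368 0.2498 0.    ]
tea_bowl 0.71 [156. 182.] [ 0.4432 -0.2897  0.    ]
wood_rib 0.67 [157. 183.] [ 0.446  -0.2856  0.    ]
bar mask 0.89 [386.1, 175.2, 42.7, 27.8] [14. 12.  9.] ((349.1064453125, 205.31997680664062), (117.2171630859375, 48.41944122314453), 40.27694320678711)
bar mask 0.78 [275.8, 203.3, 61.8, 28.7] [94. 46. 28.] ((506.0036926269531, -13.396217346191406), (113.71382904052734, 50.65778350830078), 81.42866516113281)
bar mask 0.58 [250.7, 294.4, 67.7, 31.2] [124.  66.  86.] ((752.2123413085938, -8.708564758300781), (111.44
[... 1385 characters left out ...]
8582475e+01, -1.23345179e+01]), 'qvel': array([ 0.026721  ,  0.06040563,  0.10444671,  0.03184826, -0.00673685,
       -0.04170804]), 'joint_efforts': array([ 1.63629593e-03, -4.48336780e+01, -2.31462783e+01, -5.56921873e-05,
        4.61022028e-04, -2.87937746e-05]), 'position': array([0.16976462, 0.52311841, 0.23132103]), 'tool_rot': array([[-9.51162801e-01,  3.08689691e-01,  1.22476421e-05],
       [ 3.08689691e-01,  9.51162801e-01, -2.64024230e-05],
       [-1.97996574e-05, -2.13322818e-05, -1.00000000e+00]]), 'ft_force': array([ 0.01686495, -0.31251217, -0.48005211]), 'wrist_torque': array([-0.0242072 ,  0.00575045, -0.03002279]), 'gripper_force': 0.0, 'grip_width': 0.08556015243391119}
```

View pics/scene0.png

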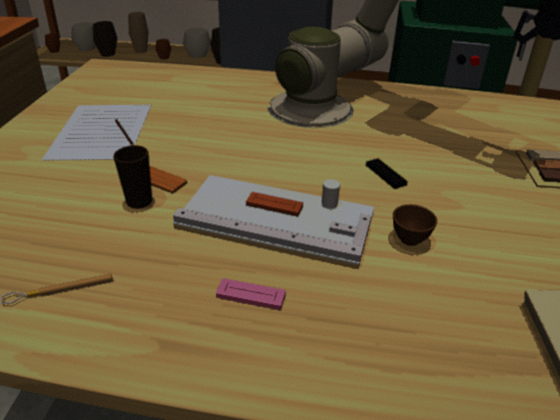

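View pics/side0.png

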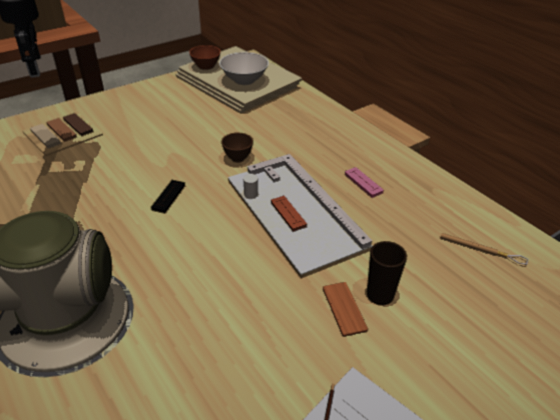

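The scene picture shows these candidates for the bar:
- terracotta bar on the board (275,203)
- pink look-alike (250,294)
- black look-alike (385,173)
- wooden rib (165,180)

By the description, the bar is the terracotta one on the board. I'll move the arm over the board for a close wrist view.

Call:
move_arm --pt "0 0 -7 -9.4 -7.5 -2.4 1" --pt "0 0 -14 -18.8 -15 -4.8 1" --pt "0 0 -14 -28 -22.5 -7.2 1" --pt "0 0 -14 -37.4 -30 -9.6 1" --pt "0 0 -14 -46.8 -37.4 -12 1"

```text
time_s: 1.6
position: [0.3051, 0.3166, 0.2809]
tool_rot: [[-0.998, 0.069, 0.001], [0.069, 0.998, 0.0], [-0.0, 0.0, -1.0]]
ft_force: [0.1, 0.4, -0.2]
grip_width: 0.0852
gripper_force: 0.0
```

Call:
move_arm --pt "0 0 0 0 0 0 1"

```text
time_s: 1.7
position: [0.3075, 0.3149, 0.2817]
tool_rot: [[-0.997, 0.076, 0.003], [0.076, 0.997, 0.0], [-0.003, 0.001, -1.0]]
ft_force: [0.1, 1.0, 0.2]
grip_width: 0.0853
gripper_force: 0.0
```

Run:
```python
from h import *
o=env.observe(); print(o["time_s"],o["position"],o["tool_rot"],o["ft_force"])
p=env.get_image("wrist"); cv2.imwrite("pics/w1.png",p["color"][:,:,::-1]); print("cam",-np.array(p["R"]).T@np.array(p["t"]))
for t,z in [("rail_mid",.015),("corner",.015),("guide_mouth",.015),("bar",.015),("kiln_post",.015)]:
    for r in env.tip_of(t,p)[:2]: print(t,round(r["conf"],2),np.round(r["pixel"]),np.round(ray(p,r["pixel"],z),4))
```

```text
1.7 [0.30754921 0.31494549 0.2816984 ] [[-9.97092482e-01  7.61421018e-02  2.99385751e-03]
 [ 7.61436106e-02  9.97096784e-01  3.93093714e-04]
 [-2.95523471e-03  6.19913907e-04 -9.99995441e-01]] [0.0727364  0.98076135 0.20353254]
cam [0.22475143 0.32133214 0.42423596]
corner 0.96 [179. 376.] [0.6048 0.1428 0.015 ]
guide_mouth 0.26 [182. 377.] [0.6074 0.1476 0.015 ]
bar 0.93 [193. 169.] [0.3136 0.2111 0.015 ]
bar 0.89 [ 49. 320.] [ 0.5027 -0.018   0.015 ]
kiln_post 0.92 [122. 297.] [0.4731 0.0918 0.015 ]
```

View pics/w1.png

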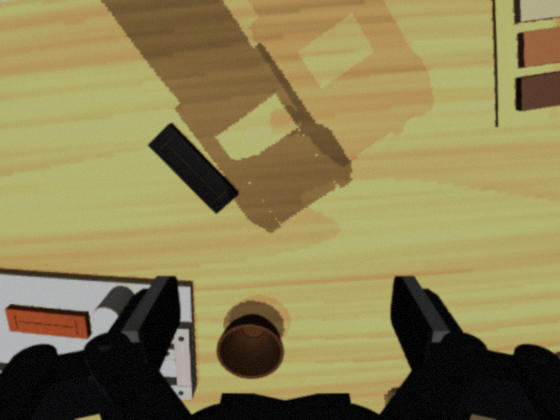

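The wrist view shows the terracotta bar with its scratched lines at (48,321), the post at (115,305), the black look-alike at (193,169) and the tea bowl at (250,345). I'll move on until the camera is over the board.

Call:
move_arm --pt "0 0 0 -5.6 -5.4 -0.4 1" --pt "0 0 0 -11.2 -10.8 -0.8 1" --pt "0 0 0 -16.8 -16.2 -1.2 1" --pt "0 0 0 -22.4 -21.6 -1.6 1" --pt "0 0 0 -28 -27 -2 1"

```text
time_s: 2.5
position: [0.4726, 0.1325, 0.2931]
tool_rot: [[-0.998, 0.067, -0.0], [0.067, 0.998, 0.0], [0.0, 0.0, -1.0]]
ft_force: [-0.8, 0.5, -0.5]
grip_width: 0.0852
gripper_force: 0.0
```

Call:
move_arm --pt "0 0 0 -5 -5 0 1" --pt "0 0 0 -10 -10 0 1"

```text
time_s: 2.7
position: [0.5385, 0.0571, 0.293]
tool_rot: [[-0.998, 0.067, -0.0], [0.067, 0.998, 0.0], [0.0, 0.0, -1.0]]
ft_force: [0.2, 0.4, 0.3]
grip_width: 0.0852
gripper_force: 0.0
```

```bash
cat > look.py <<'E'
import sys
from h import *
env.get_image("wrist")
o=env.observe(); print(o["time_s"],o["position"].round(4),o["tool_rot"][:2,1].round(4))
p=env.get_image("wrist"); cv2.imwrite(sys.argv[1],p["color"][:,:,::-1]); print("cam",(-np.array(p["R"]).T@np.array(p["t"])).round(3))
for t,z in [("rail_mid",.015),("corner",.015),("guide_mouth",.015),("bar",.015),("kiln_post",.015)]:
    for r in env.tip_of(t,p)[:2]: print(t,round(r["conf"],2),np.round(r["pixel"],1),np.round(ray(p,r["pixel"],z),4))
for r in env.outline_of("bar",p)[:2]:
    c=max(cv2.findContours(r["mask"].astype(np.uint8),0,2)[0],key=cv2.contourArea)
    W=np.array([ray(p,q[0],.027)[:2] for q in c]); print("bar",round(r["conf"],2),p["color"][r["mask"]].mean(0).round(),np.round(r["bbox"]),cv2.minAreaRect((W*1000).astype(np.float32)))
E
python3 look.py pics/w2.png
```

```text
2.75 [0.5424 0.0518 0.2916] [0.072  0.9974]
cam [0.46  0.058 0.434]
rail_mid 0.93 [234.2 195.2] [ 0.5848 -0.0114  0.015 ]
rail_mid 0.74 [457.8 141.3] [0.5391 0.2489 0.015 ]
corner 0.89 [365.5 204.6] [0.6076 0.1426 0.015 ]
guide_mouth 0.59 [329.6 169.7] [0.5622 0.1015 0.015 ]
bar 0.93 [245.8 298.7] [ 0.7258 -0.0129  0.015 ]
bar 0.78 [223.3 125.3] [ 0.5032 -0.0143  0.015 ]
kiln_post 0.93 [317.7  89.1] [0.4721 0.092  0.015 ]
bar 0.63 [136.  65.  37.] [222. 126. 102.  37.] ((499.7872009277344, -14.460041046142578), (110.44863891601562, 37.101707458496094), 81.39441680908203)
```

View pics/w2.png

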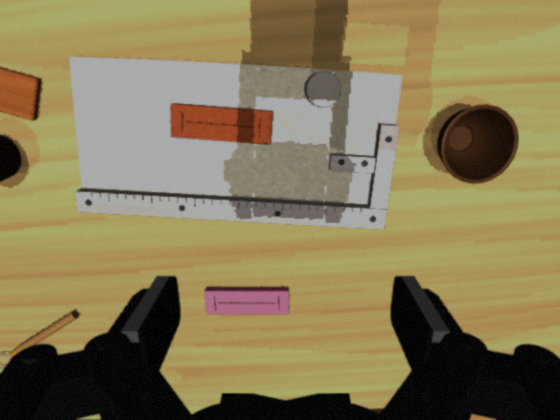

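The wrist view is clear. The terracotta bar is at (222,124), the rail's foot line runs from (79,190) to (370,206), the corner is at (368,206), the guide at (352,163), the post at (323,88), and the pink look-alike at (247,301) is off the board.

Run:
```python
from h import *
from scipy.optimize import least_squares
p=env.get_image("wrist")
obs=[((70,57),(-87.5,-180,15)),((401,75),(-87.5,180,15)),((77,212),(85,-180,31)),((385,228),(85,180,31)),((397,125),(-35,180,31)),((365.5,205),(60,160,15)),((329.6,170),(20,110,15))]
P=np.array([o[0] for o in obs],float); B=np.array([o[1] for o in obs])/1000.
def T(v,X):
    c,s=np.cos(v[2]),np.sin(v[2]); return np.c_[v[0]+c*X[:,0]-s*X[:,1],v[1]+s*X[:,0]+c*X[:,1],X[:,2]]
r=least_squares(lambda v:(proj(p,T(v,B))-P).ravel(),[.53,-.01,-.1],loss="soft_l1")
v=r.x; print(v,np.degrees(v[2]),(proj(p,T(v,B))-P).round(1).tolist())
c,s=np.cos(v[2]),np.sin(v[2]); R=np.array([[c,-s],[s,c]])
np.save("board.npy",v)
print("rail_mid",T(v,np.array([[.06,0,.015]])),"corner",T(v,np.array([[.06,.16,.015]])))
# bar pose by colour corners
hsv=cv2.cvtColor(p["color"],cv2.COLOR_RGB2HSV); m=((hsv[...,1]>150)&((hsv[...,0]<12))).astype(np.uint8); m[:80]=0; m[160:]=0; m[:,:150]=0; m[:,300:]=0
ct=max(cv2.findContours(m,0,2)[0],key=cv2.contourArea)
W=np.array([ray(p,q[0],.027)[:2] for q in ct]); rc=cv2.minAreaRect((W*1000).astype(np.float32)); print(rc)
print("bar in board",R.T@(np.array(rc[0])/1000-v[:2])*1000)
print("bar corners in board",((cv2.boxPoints(rc)/1000-v[:2])@R*1000).round(1).tolist())
k=env.tip_of("kiln_post",p)[0]["pixel"]; print("post in board",R.T@(ray(p,k,.015)[:2]-v[:2]))
t=env.observe(); print("tcp in board",R.T@(t["position"][:2]-v[:2]),t["position"],"tool y angle",np.degrees(np.arctan2(t["tool_rot"][1,1],t["tool_rot"][0,1])))
```

```text
[ 0.52136236  0.00086218 -0.12644642] -7.244846293187064 [[-0.6, 0.3], [0.2, 0.2], [0.8, -0.2], [-1.9, 0.9], [1.6, 0.7], [0.8, -1.5], [-1.8, -1.8]]
rail_mid [[ 0.58088334 -0.00670441  0.015     ]] corner [[0.6010609 0.1520182 0.015    ]]
((499.8600158691406, -14.099845886230469), (107.87992858886719, 35.16246795654297), 80.89976501464844)
bar in board [-19.44382331 -17.5542279 ]
bar corners in board [[-38.8, -70.9], [-3.6, -72.0], [-0.1, 35.8], [-35.3, 36.9]]
post in board [-0.05892595  0.08425023]
tcp in board [0.00815132 0.05923658] [0.53691892 0.05859787 0.29357652] tool y angle 86.11734352543401
```

```bash
cat > fit.py <<'E'
from h import *
from scipy.optimize import least_squares
env.get_image("wrist");env.get_image("wrist")
p=env.get_image("wrist")
t=env.observe()
g0=cv2.cvtColor(cv2.imread("pics/w2.png"),cv2.COLOR_BGR2GRAY); g1=cv2.cvtColor(p["color"],cv2.COLOR_RGB2GRAY)
obs=[((70,57),(-87.5,-180,15)),((401,75),(-87.5,180,15)),((77,212),(85,-180,31)),((385,228),(85,180,31)),((397,125),(-35,180,31)),((368,206),(60,160,15))]
P=np.array([o[0] for o in obs],np.float32); B=np.array([o[1] for o in obs])/1000.
P1,st,_=cv2.calcOpticalFlowPyrLK(g0,g1,P.reshape(-1,1,2),None); P1=P1[:,0]; print(st.ravel(),(P1-P).round(1).tolist())
def T(v,X):
    c,s=np.cos(v[2]),np.sin(v[2]); return np.c_[v[0]+c*X[:,0]-s*X[:,1],v[1]+s*X[:,0]+c*X[:,1],X[:,2]]
r=least_squares(lambda v:(proj(p,T(v,B))-P1).ravel(),[.53,-.01,-.1],loss="soft_l1")
v=r.x; print(v,np.degrees(v[2]),(proj(p,T(v,B))-P1).round(1).tolist())
c,s=np.cos(v[2]),np.sin(v[2]); R=np.array([[c,-s],[s,c]]); np.save("board.npy",v)
print("corner",T(v,np.array([[.06,.16,.015]])))
hsv=cv2.cvtColor(p["color"],cv2.COLOR_RGB2HSV); m=((hsv[...,1]>150)&((hsv[...,0]<12))).astype(np.uint8); m[:80]=0; m[160:]=0; m[:,:150]=0; m[:,300:]=0
ct=max(cv2.findContours(m,0,2)[0],key=cv2.contourArea)
W=np.array([ray(p,q[0],.027)[:2] for q in ct]); rc=cv2.minAreaRect((W*1000).astype(np.float32)); print(rc)
print("bar in board",R.T@(np.array(rc[0])/1000-v[:2])*1000)
print("bar corners in board",((cv2.boxPoints(rc)/1000-v[:2])@R*1000).round(1).tolist())
k=env.tip_of("kiln_post",p)[0]["pixel"]; print("post in board",R.T@(ray(p,k,.015)[:2]-v[:2]))
print("tcp in board",R.T@(t["position"][:2]-v[:2]),t["position"],"tool y angle",np.degrees(np.arctan2(t["tool_rot"][1,1],t["tool_rot"][0,1])))
E
python3 fit.py
```

```text
[1 1 1 1 1 1] [[-4.099999904632568, 4.900000095367432], [-6.5, 5.300000190734863], [-4.199999809265137, 3.5999999046325684], [-6.699999809265137, 4.400000095367432], [-6.599999904632568, 5.300000190734863], [-6.5, 4.199999809265137]]
[ 0.52618831 -0.0065337  -0.12908627] -7.396098629606304 [[-1.1, 0.2], [0.7, -0.1], [0.5, 0.0], [-0.9, 0.6], [2.1, 0.3], [-0.8, -2.6]]
corner [[0.60628559 0.1444114  0.015     ]]
((499.9171142578125, -14.574699401855469), (108.42828369140625, 34.898887634277344), 81.35028076171875)
bar in board [-25.01751227 -11.3559382 ]
bar corners in board [[-43.6, -65.2], [-8.8, -65.9], [-6.4, 42.5], [-41.3, 43.2]]
post in board [-0.06554422  0.09296041]
tcp in board [0.0025677  0.06542721] [0.53715697 0.05801862 0.29343958] tool y angle 86.06535960968348
```

Board corner is at (0.606, 0.144) with yaw -7.4°. The bar is at board (-25, -11) mm, about 1.3° askew. Next I'll close the fingers and go above the spot on the bar's near side.

Call:
move_arm --pt "0 0 3.5 2 -1.8 4 -1" --pt "0 0 3.5 4 -3.6 8 -1" --pt "0 0 3.5 6 -5.4 12 -1" --pt "0 0 3.5 7.9 -7.2 16 -1" --pt "0 0 3.5 7.9 -7.2 20 -1" --squeeze 20

```text
time_s: 3.9
position: [0.4516, -0.0098, 0.0924]
tool_rot: [[-0.991, 0.132, 0.0], [0.132, 0.991, -0.0], [-0.0, -0.0, -1.0]]
ft_force: [0.9, -0.0, -0.3]
grip_width: 0.0123
gripper_force: 0.0
```

Call:
move_arm --pt "0 0 0 0 0 0 -1" --pt "0 0 0 0 0 0 -1" --pt "0 0 0 0 0 0 -1" --pt "0 0 0 0 0 0 -1"

```text
time_s: 4.3
position: [0.4547, -0.0088, 0.0948]
tool_rot: [[-0.992, 0.13, 0.003], [0.13, 0.992, -0.001], [-0.003, -0.001, -1.0]]
ft_force: [-0.5, 0.7, -0.5]
grip_width: 0.0001
gripper_force: 0.0
```

```bash
cat > where.py <<'E'
from h import *
v=np.load("board.npy"); c,s=np.cos(v[2]),np.sin(v[2]); R=np.array([[c,-s],[s,c]])
t=env.observe(); d=t["tool_rot"]
print("t",t["time_s"],"tcp board mm",(R.T@(t["position"][:2]-v[:2])*1000).round(1),"z",(t["position"][2]*1000).round(1),"yaw rel",np.degrees(np.arctan2(d[1,1],d[0,1])-v[2])-90,"F",(R.T@t["ft_force"][:2]).round(1),t["ft_force"][2].round(1),"grip",t["grip_width"])
E
python3 where.py
```

```text
t 4.3 tcp board mm [-70.6 -11.4] z 94.8 yaw rel -0.04654739664952956 F [-0.6  0.6] -0.5 grip 8.43972884560532e-05
```

Call:
move_arm --pt "0 0 0 0 0 3 -1" --pt "0 0 0 0 0 5.5 -1" --pt "0 0 0 0 0 6.7 -1" --pt "0 0 0 0 0 7.3 -1" --pt "0 0 0 0 0 7.3 -1"

```text
time_s: 4.8
position: [0.454, -0.0088, 0.0205]
tool_rot: [[-0.992, 0.13, 0.0], [0.13, 0.992, -0.0], [-0.0, -0.0, -1.0]]
ft_force: [0.1, -0.1, 0.2]
grip_width: 0.0002
gripper_force: 0.0
```

Call:
move_arm --pt "0 0 0 0 0 0 -1" --pt "0 0 0 0 0 0 -1"

```text
time_s: 5.0
position: [0.4541, -0.0089, 0.0211]
tool_rot: [[-0.992, 0.13, 0.002], [0.13, 0.992, -0.0], [-0.002, -0.0, -1.0]]
ft_force: [0.6, 0.4, -0.5]
grip_width: 0.0001
gripper_force: 0.0
```

```bash
python3 where.py; python3 look.py pics/w3.png
```

```text
t 5.0 tcp board mm [-71.2 -11.6] z 21.1 yaw rel -0.07844734189708902 F [0.5 0.4] -0.5 grip 6.187497261197354e-05
5.05 [ 0.4541 -0.0089  0.021 ] [0.1301 0.9915]
cam [0.372 0.002 0.164]
bar 0.59 [285.9 360.4] [ 0.5026 -0.0147  0.015 ]
kiln_post 0.7 [507.8 277.1] [0.4704 0.0933 0.015 ]
bar 0.93 [143.  69.  40.] [283. 364. 230.  73.] ((503.77899169921875, -15.305747985839844), (7.653713703155518, 23.122777938842773), 82.48602294921875)
```

View pics/w3.png

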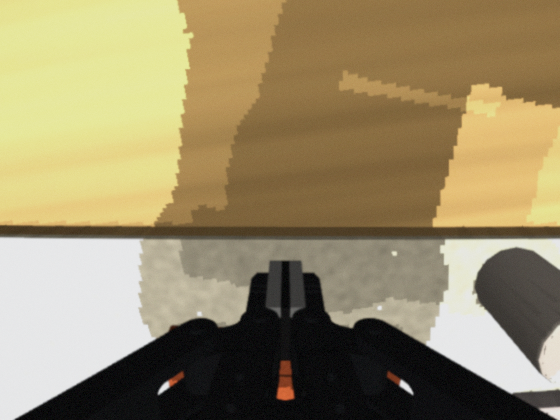

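The fingertips at (286,285) are on the board, on the near side of the bar (285,380), and roughly centred on it. Pushing toward the rail.

Call:
move_arm --pt "0 0 0 -1.2 0 0 -1" --pt "0 0 0 -2.2 0 0 -1" --pt "0 0 0 -3.2 0 0 -1" --pt "0 0 0 -4.2 0 0 -1" --pt "0 0 0 -5.2 0 0 -1"

```text
time_s: 5.9
position: [0.5059, -0.0157, 0.0202]
tool_rot: [[-0.991, 0.13, -0.0], [0.13, 0.991, -0.0], [0.0, -0.0, -1.0]]
ft_force: [-0.8, 0.3, 0.1]
grip_width: 0.0001
gripper_force: 0.1
```

Call:
move_arm --pt "0 0 0 -0.6 0 0 -1" --pt "0 0 0 -1.2 0 0 -1" --pt "0 0 0 -1.8 0 0 -1" --pt "0 0 0 -2.2 0 0 -1" --pt "0 0 0 -2.2 0 0 -1"

```text
time_s: 6.4
position: [0.5274, -0.0185, 0.0202]
tool_rot: [[-0.991, 0.13, 0.0], [0.13, 0.991, -0.0], [-0.0, -0.0, -1.0]]
ft_force: [0.2, -0.4, -0.2]
grip_width: -0.0003
gripper_force: 0.0
```

```bash
python3 where.py
cat > sc.py <<'E'
import sys
from h import *
v=np.load("board.npy"); c,s=np.cos(v[2]),np.sin(v[2]); R=np.array([[c,-s],[s,c]])
for n in ["scene","side"]:
    p=env.get_image(n)
    cv2.imwrite(f"pics/{sys.argv[1]}_{n}.png",cv2.resize(p["color"][150:270,160:420],None,fx=3,fy=3,interpolation=2)[:,:,::-1])
    for r in env.outline_of("bar",p)[:4]:
        k=max(cv2.findContours(r["mask"].astype(np.uint8),0,2)[0],key=cv2.contourArea)
        W=(np.array([ray(p,q[0],.027)[:2] for q in k])-v[:2])@R
        rc=cv2.minAreaRect((W*1000).astype(np.float32)); print(n,round(r["conf"],2),p["color"][r["mask"]].mean(0).round(),np.round(rc[0]),np.round(rc[1]),round(rc[2],1))
E
python3 sc.py a
```

```text
t 6.4 tcp board mm [  2.8 -11.8] z 20.2 yaw rel -0.08144005403819676 F [ 0.2 -0.4] -0.2 grip -0.0003082437552193745
scene 0.97 [139.  74.  99.] [224.  27.] [ 45. 110.] 3.7
scene 0.74 [66. 32. 19.] [33. -9.] [112.  43.] 89.3
scene 0.37 [120. 116. 112.] [20. -1.] [365. 193.] 89.8
side 0.85 [76. 44. 32.] [ 26. -37.] [46. 80.] 0.5
side 0.6 [153.  91. 111.] [188.   1.] [ 42. 114.] 3.2
```

View pics/a_scene.png

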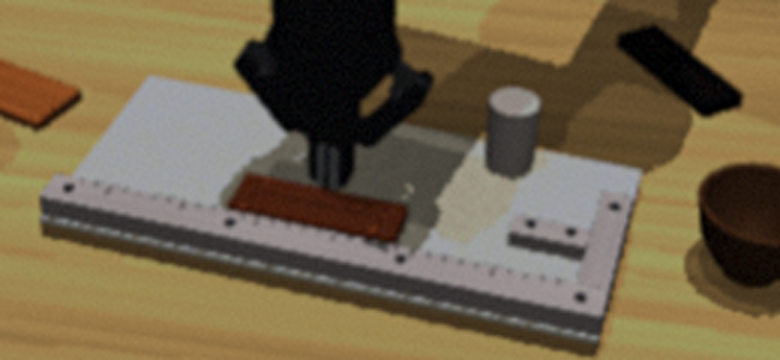

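The crop shows the bar (320,207) nearly parallel to the rail with the fingers behind it and a small gap left. Pushing on gently until there is contact.

Call:
move_arm --pt "0 0 0 -0.4 0 0 -1" --pt "0 0 0 -0.7 0 0 -1" --pt "0 0 0 -0.9 0 0 -1" --pt "0 0 0 -0.9 0 0 -1"

```text
time_s: 7.0
position: [0.5362, -0.0197, 0.0202]
tool_rot: [[-0.991, 0.13, 0.0], [0.13, 0.991, -0.0], [-0.0, -0.0, -1.0]]
ft_force: [-0.4, 0.1, -0.0]
grip_width: -0.0001
gripper_force: 0.0
```

Call:
move_arm --pt "0 0 0 -0.2 0 0 -1" --pt "0 0 0 -0.2 0 0 -1"

```text
time_s: 7.2
position: [0.5378, -0.0198, 0.0201]
tool_rot: [[-0.991, 0.13, -0.0], [0.13, 0.991, 0.0], [0.0, 0.0, -1.0]]
ft_force: [-0.8, -0.2, -0.4]
grip_width: -0.0003
gripper_force: 0.4
```

Call:
move_arm --pt "0 0 0 -0.15 0 0 -1" --pt "0 0 0 -0.15 0 0 -1"

```text
time_s: 7.4
position: [0.5379, -0.0198, 0.0199]
tool_rot: [[-0.992, 0.13, -0.004], [0.13, 0.992, 0.001], [0.004, 0.0, -1.0]]
ft_force: [-5.9, -0.2, 3.6]
grip_width: 0.0005
gripper_force: 3.1
```

Contact with the rail shows as a force of about 6 N. I'll retract, lift, and go round behind the bar's rear end.

Call:
move_arm --pt "0 0 0 1.5 0 0 -1" --pt "0 0 0 2.5 0 -0.5 -1" --pt "0 0 0 2.5 0 -4 -1" --pt "0 0 0 1.5 -4 -5 -1" --pt "0 0 0 -1 -8.3 -5 -1"

```text
time_s: 7.9
position: [0.5386, -0.1037, 0.0728]
tool_rot: [[-0.992, 0.127, 0.003], [0.127, 0.992, -0.001], [-0.003, -0.001, -1.0]]
ft_force: [0.7, -1.1, 0.1]
grip_width: 0.0002
gripper_force: 0.0
```

```bash
python3 where.py; python3 sc.py b; python3 look.py pics/w4.png; python3 where.py
```

```text
t 7.9 tcp board mm [ 24.8 -94.8] z 72.8 yaw rel 0.07450290699631523 F [ 0.9 -1. ] 0.1 grip 0.00024588234509146176
scene 0.94 [142.  76. 101.] [224.  27.] [ 45. 109.] 3.7
scene 0.58 [98. 51. 33.] [ 38. -10.] [114.  35.] 88.2
side 0.89 [97. 51. 36.] [ 36. -17.] [122.  43.] 87.5
side 0.83 [155.  94. 112.] [186.   1.] [ 45. 117.] 3.6
side 0.72 [17. 14. 12.] [-247.  163.] [119.  42.] 44.6
8.15 [ 0.5381 -0.1034  0.0703] [0.1306 0.9914]
cam [ 0.456 -0.093  0.213]
rail_mid 0.79 [440.  282.2] [ 0.5842 -0.0138  0.015 ]
bar 0.63 [426.7 262.8] [ 0.5697 -0.022   0.015 ]
bar 0.78 [127.  60.  33.] [430. 265. 199.  63.] ((563.3396606445312, -24.207515716552734), (111.26947021484375, 40.11176681518555), 82.45697784423828)
t 8.5 tcp board mm [ 24.5 -94.2] z 70.3 yaw rel -0.03407121191619922 F [-0.   0.6] 0.0 grip 0.00013415378092803272
```

View pics/w4.png

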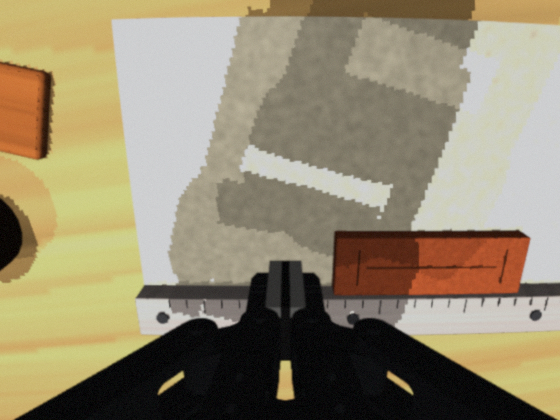

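The bar (430,263) lies flush on the rail at (440,295), and the tool is behind its rear end. Going down now, then pushing along the rail.

Call:
move_arm --pt "0 0 0 -1.7 0 1.5 -1" --pt "0 0 0 -1.7 0 3.5 -1" --pt "0 0 0 -1.7 0 4.5 -1" --pt "0 0 0 -1.7 0 5 -1" --pt "0 0 0 -1.7 0 5 -1"

```text
time_s: 9.0
position: [0.555, -0.1057, 0.02]
tool_rot: [[-0.991, 0.13, -0.001], [0.13, 0.992, 0.0], [0.001, 0.0, -1.0]]
ft_force: [-0.1, -0.5, -0.1]
grip_width: 0.0003
gripper_force: 0.0
```

Call:
move_arm --pt "0 0 0 0 0.8 0 -1" --pt "0 0 0 0 1.6 0 -1" --pt "0 0 0 0 2.4 0 -1" --pt "0 0 0 0 3.2 0 -1" --pt "0 0 0 0 4 0 -1"

```text
time_s: 9.5
position: [0.5608, -0.0654, 0.0206]
tool_rot: [[-0.992, 0.13, 0.001], [0.13, 0.992, -0.0], [-0.001, -0.0, -1.0]]
ft_force: [-0.3, -0.9, 2.0]
grip_width: 0.0001
gripper_force: 1.2
```

```bash
python3 where.py; python3 look.py pics/w5.png;  python3 sc.py c
```

```text
t 9.5 tcp board mm [ 41.9 -54. ] z 20.6 yaw rel -0.0574727537323696 F [-0.2 -0.9] 2.0 grip 7.255178569658688e-05
9.55 [ 0.5608 -0.0645  0.0206] [0.1292 0.9916]
cam [ 0.479 -0.054  0.163]
bar 0.68 [419.6 274.2] [ 0.5693 -0.004   0.015 ]
bar 0.95 [122.  58.  33.] [430. 280. 258.  84.] ((565.6806640625, -3.1832122802734375), (110.52196502685547, 41.4811897277832), 82.19758605957031)
scene 0.9 [78. 37. 22.] [38.  9.] [ 34. 112.] 0.4
scene 0.76 [143.  77. 101.] [224.  28.] [ 46. 109.] 3.2
scene 0.57 [14. 11.  8.] [-206.  189.] [120.  48.] 44.1
side 0.85 [82. 41. 29.] [35.  4.] [118.  40.] 86.8
side 0.71 [153.  92. 110.] [187.  -1.] [ 44. 116.] 4.1
side 0.7 [17. 14. 11.] [-245.  163.] [119.  43.] 45.0
```

Still flush. Continuing.

Call:
move_arm --pt "0 0 0 0 0.7 0 -1" --pt "0 0 0 0 1.4 0 -1" --pt "0 0 0 0 2.1 0 -1" --pt "0 0 0 0 2.8 0 -1" --pt "0 0 0 0 3.4 0 -1"

```text
time_s: 10.6
position: [0.5652, -0.0331, 0.0205]
tool_rot: [[-0.991, 0.131, 0.001], [0.131, 0.991, -0.001], [-0.001, -0.001, -1.0]]
ft_force: [-1.7, -1.9, 5.3]
grip_width: -0.0002
gripper_force: 3.3
```

```bash
python3 where.py; python3 look.py pics/w6.png;  python3 sc.py d
```

```text
t 10.6 tcp board mm [ 42.1 -21.3] z 20.5 yaw rel -0.10290093764447761 F [-1.4 -2.1] 5.3 grip -0.00016896047108815607
10.65 [ 0.5652 -0.0323  0.0205] [0.1301 0.9915]
cam [ 0.483 -0.021  0.163]
guide_mouth 0.62 [422.9 274.6] [0.5741 0.0296 0.015 ]
bar 0.65 [423.6 273.6] [0.5736 0.0299 0.015 ]
bar 0.58 [190. 187. 175.] [282. 187. 556. 373.] ((531.7095336914062, -39.703155517578125), (252.3217010498047, 157.814697265625), 82.29251861572266)
bar 0.55 [122.  58.  32.] [429. 281. 260.  81.] ((570.3244018554688, 29.011890411376953), (110.1570816040039, 41.06709671020508), 82.13810729980469)
scene 0.93 [5. 4. 5.] [-205.  188.] [111.  41.] 45.4
scene 0.91 [78. 37. 21.] [38. 44.] [106.  31.] 88.9
scene 0.55 [141.  76.  99.] [224.  27.] [ 46. 109.] 2.9
side 0.96 [150.  91. 106.] [187.  -0.] [ 47. 118.] 1.3
side 0.92 [81. 43. 30.] [35. 37.] [124.  42.] 87.3
side 0.86 [13. 10.  9.] [-246.  164.] [115.  42.] 45.8
```

View pics/w6.png

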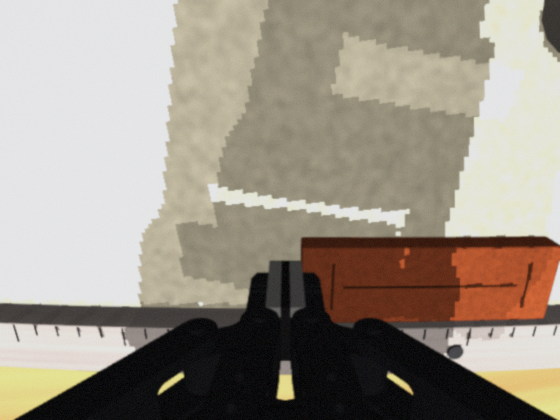

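The bar (430,280) is still flush, but an upward force of about 5 N has built up. I'll back off slightly to see where it comes from.

Call:
move_arm --pt "0 0 0 0 -0.3 0 -1" --pt "0 0 0 0 -0.5 0 -1" --pt "0 0 0 0 -0.5 0 -1"

```text
time_s: 11.5
position: [0.5645, -0.038, 0.0205]
tool_rot: [[-0.991, 0.131, 0.001], [0.131, 0.991, -0.0], [-0.001, 0.0, -1.0]]
ft_force: [-0.3, 0.3, 5.3]
grip_width: 0.0001
gripper_force: 2.8
```

Call:
move_arm --pt "0 0 0 0 0.3 -0.1 -1" --pt "0 0 0 0 0.6 -0.1 -1" --pt "0 0 0 0 0.9 -0.1 -1" --pt "0 0 0 0 1.2 -0.1 -1"

```text
time_s: 11.9
position: [0.5657, -0.0253, 0.021]
tool_rot: [[-0.992, 0.13, -0.001], [0.13, 0.992, 0.0], [0.001, 0.0, -1.0]]
ft_force: [0.5, -0.4, -0.3]
grip_width: 0.0001
gripper_force: 0.1
```

That was fingertip drag on the base. It's gone after raising the tool 1 mm, so I'll continue into the pocket.

Call:
move_arm --pt "0 0 0 0 0.8 -0.05 -1" --pt "0 0 0 0 1.6 -0.05 -1" --pt "0 0 0 0 2.4 -0.05 -1" --pt "0 0 0 0 3.2 -0.05 -1" --pt "0 0 0 0 4 -0.05 -1"

```text
time_s: 12.4
position: [0.5711, 0.0149, 0.0217]
tool_rot: [[-0.992, 0.13, -0.0], [0.13, 0.992, 0.0], [0.0, 0.0, -1.0]]
ft_force: [-0.2, 0.3, -0.3]
grip_width: -0.0001
gripper_force: 0.1
```

```bash
python3 where.py; python3 look.py pics/w7.png;  python3 sc.py e
```

```text
t 12.4 tcp board mm [41.8 27.1] z 21.7 yaw rel -0.0677436905533142 F [-0.3  0.3] -0.3 grip -0.0001401941390279222
12.45 [0.5711 0.0159 0.0217] [0.1292 0.9916]
cam [0.489 0.027 0.165]
rail_mid 0.79 [222.7 303.4] [ 0.5836 -0.0149  0.015 ]
corner 0.81 [552.8 302.9] [0.6062 0.1431 0.015 ]
guide_mouth 0.85 [469.4 231.9] [0.5623 0.0992 0.015 ]
bar 0.92 [421.3 275.2] [0.5809 0.0775 0.015 ]
bar 0.92 [123.  58.  33.] [429. 280. 261.  81.] ((576.5497436523438, 77.93998718261719), (111.11746978759766, 40.49058151245117), 82.15435791015625)
scene 0.76 [138.  74.  98.] [224.  26.] [ 46. 109.] 4.0
scene 0.64 [8. 6. 5.] [-205.  189.] [113.  47.] 44.2
side 0.78 [8. 7. 6.] [-248.  164.] [115.  40.] 44.5
side 0.72 [80. 40. 27.] [35. 86.] [117.  37.] 86.4
side 0.72 [147.  91. 103.] [186.  -1.] [ 48. 120.] 2.7
```

View pics/e_scene.png

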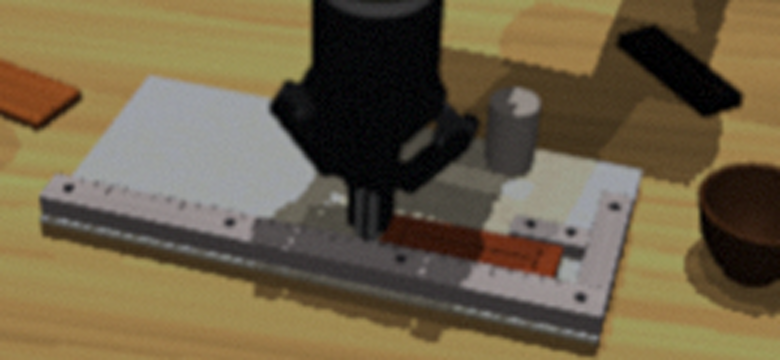

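The bar (480,245) has entered the pocket beside the guide and about 15 mm remain. I'll creep in.

Call:
move_arm --pt "0 0 0 0 0.5 0 -1" --pt "0 0 0 0 0.9 0 -1" --pt "0 0 0 0 1.2 0 -1" --pt "0 0 0 0 1.2 0 -1"

```text
time_s: 13.4
position: [0.5726, 0.0266, 0.0217]
tool_rot: [[-0.992, 0.129, -0.0], [0.129, 0.992, 0.0], [0.0, 0.0, -1.0]]
ft_force: [0.8, -0.4, 0.4]
grip_width: 0.0
gripper_force: 0.0
```

Call:
move_arm --pt "0 0 0 0 0.1 0 -1" --pt "0 0 0 0 0.2 0 -1" --pt "0 0 0 0 0.2 0 -1"

```text
time_s: 13.7
position: [0.5729, 0.028, 0.0217]
tool_rot: [[-0.991, 0.13, 0.0], [0.13, 0.991, -0.0], [-0.0, 0.0, -1.0]]
ft_force: [-1.0, -0.4, -0.2]
grip_width: -0.0002
gripper_force: 0.0
```

Call:
move_arm --pt "0 0 0 0 0.1 0 -1" --pt "0 0 0 0 0.15 0 -1" --pt "0 0 0 0 0.15 0 -1"

```text
time_s: 14.0
position: [0.5731, 0.0295, 0.0217]
tool_rot: [[-0.991, 0.13, 0.0], [0.13, 0.991, 0.0], [-0.0, 0.0, -1.0]]
ft_force: [0.3, 0.3, -0.7]
grip_width: -0.0002
gripper_force: 0.0
```

Call:
move_arm --pt "0 0 0 0 0.1 0 -1" --pt "0 0 0 0 0.15 0 -1" --pt "0 0 0 0 0.15 0 -1"

```text
time_s: 14.3
position: [0.5732, 0.0306, 0.0217]
tool_rot: [[-0.992, 0.13, -0.0], [0.13, 0.992, -0.001], [0.0, -0.001, -1.0]]
ft_force: [-0.6, -4.3, 0.4]
grip_width: -0.0002
gripper_force: 1.9
```

Call:
move_arm --pt "0 0 0 0 0.1 0 -1" --pt "0 0 0 0 0.1 0 -1"

```text
time_s: 14.5
position: [0.5733, 0.0307, 0.0217]
tool_rot: [[-0.992, 0.13, -0.001], [0.13, 0.992, -0.002], [0.0, -0.002, -1.0]]
ft_force: [-1.6, -9.1, 0.3]
grip_width: -0.0001
gripper_force: 4.6
```

It is firmly against the stop (9 N with no further motion). I'll back off, lift, and check flushness.

Call:
move_arm --pt "0 0 0 0 -1 0 -1" --pt "0 0 0 0 -2 -1 -1" --pt "0 0 0 0 -3 -5 -1" --pt "0 0 0 1 -3 -9 -1" --pt "0 0 0 3 -3 -12 -1"

```text
time_s: 15.0
position: [0.5406, 0.0051, 0.1447]
tool_rot: [[-0.991, 0.131, 0.004], [0.131, 0.991, -0.0], [-0.004, 0.0, -1.0]]
ft_force: [1.2, 0.5, -0.9]
grip_width: 0.0003
gripper_force: 0.0
```

```bash
python3 look.py pics/w8.png; python3 where.py
python3 - <<'E'
import cv2
i=cv2.imread("pics/w8.png"); print(i.shape)
cv2.imwrite("pics/w8c.png",cv2.resize(i[150:330,240:500],None,fx=3,fy=3,interpolation=2))
E
```

```text
15.05 [0.539  0.0059 0.1488] [0.1302 0.9915]
cam [0.456 0.017 0.291]
rail_mid 0.92 [266.1 246.5] [ 0.5841 -0.0154  0.015 ]
corner 0.58 [458.7 249.1] [0.6079 0.1421 0.015 ]
bar 0.92 [292.3 372.6] [ 0.7169 -0.0105  0.015 ]
bar 0.56 [396.3 231.1] [0.5846 0.0905 0.015 ]
kiln_post 0.68 [392.9  85.7] [0.4717 0.0924 0.015 ]
bar 0.6 [163.  98. 124.] [286. 382.  18.  37.] ((713.8418579101562, -17.462175369262695), (13.933573722839355, 42.824005126953125), 82.5490951538086)
bar 0.55 [129.  60.  33.] [403. 232. 143.  45.] ((578.6038818359375, 91.02542877197266), (111.38758087158203, 39.259613037109375), 82.47383117675781)
t 15.4 tcp board mm [11.8 14.2] z 140.7 yaw rel -0.08983279175642167 F [0.1 0.2] 0.6 grip 0.00010425676916098997
(420, 560, 3)
```

View pics/w8c.png

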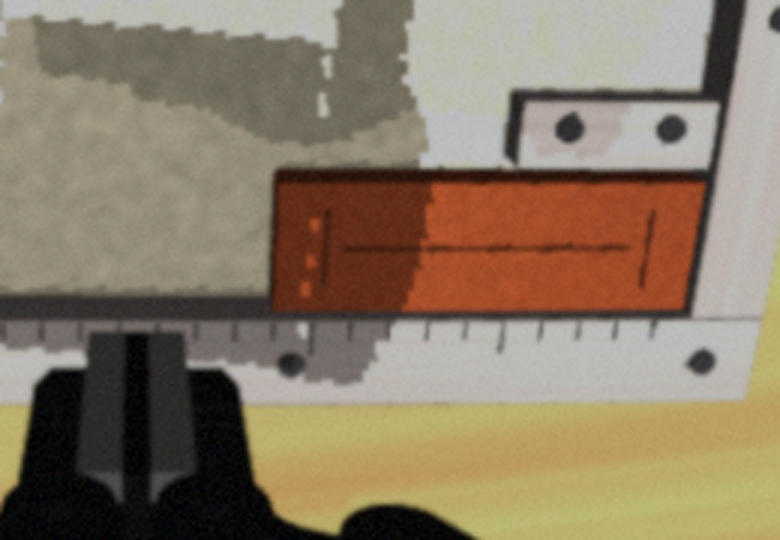

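The crop shows the bar's end against the stop (697,245) and its side along the rail (480,315). It is parallel within about 0.2°, and the tool is clear. Handing in.

```bash
python3 -c "
from rig import env
print(env.close_job())"
```

```text
the job is handed in; nothing more can be done
None
```

I pushed the bar flush against the rail and slid it fully home against the end stop. The final wrist picture confirmed this, and I handed the job in at about 15 s of the 51 s allowed; the hand-in returned no verdict. Nothing but the bar was pushed: the kiln post reads within about 1 mm of its start, but I did not re-measure the tumbler, bowl or rib.

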